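# Slide the pipe crate into its bay

### The arm

A 7-joint arm with a two-finger parallel gripper is mounted at the origin on the work surface. World frame = base frame: x ahead of the robot, y to its left, z up, the work surface at z = 0. Lengths are in m, angles in rad, forces in N, time in s.
With the tool pointing down it reaches from about 0.4 to 0.85 m from the base axis. Payload 6.9 kg.
Tool frame: the origin (TCP) lies midway between the tips of the shut fingers; the grasp point (between the pads) lies behind it (ctrl.pinch_z is the z of the grasp point in the tool frame, in m); z points along the fingers, y is the direction in which the jaws open and shut (so a half turn about z gives the same grasp; the last joint's range is limited). The gripper opens to 85 mm and grips with 20 to 120 N. Pads are 22 mm wide; open, the fingers measure 114 mm over their backs; the gripper's body (76 mm by 85 mm) begins 54 mm behind the grasp point. The pads swing forward as they close: fully open they stand 13 mm farther back than shut.
Start: joints at [-1.073, 0.507, -0.238, 1.5, 0.126, 1.149, -0.155], TCP at [0.239, 0.578, 0.231] pointing down, gripper open.
Joint ranges: [-3.08, 3.08], [-0.24, 2.05], [-1.43, 1.35], [0, 2.5], [-1.52, 4.66], [0.17, 1.96], [-2.89, 2.89]. Speed limits (rad/s): [2.39, 2.39, 3.14, 3.14, 3.14, 3.14, 3.14].

### API

Orientations are given as a unit quaternion [w, x, y, z].
In Python, from station import ctrl, get_state, vision, ticket, models gives the robot as it stands. Calls block until the motion is done:
- ctrl.movep(position, orientation): joint-space move of the TCP to a pose.
- ctrl.movel(position, frame=None, max_speed=0.15): straight line of the TCP; frame=None keeps the orientation; max_speed is the mean speed in m/s.
- ctrl.set_joints(angles): joint-space move.
- ctrl.ungrasp() and ctrl.close_gripper(force=None): open the fingers fully, or close them until they stop; force is the grip in N (None keeps the last).
- ctrl.pause(seconds).
- ctrl.ik(position, orientation): joint angles nearest the present ones, or None.
- get_state(): the state.
- vision.grab_frame(name): name is "side" or "top" or "wrist"; returns (picture, depth): 384x512x3 uint8, blue, green, red; 384x512 float32, m along the optical axis (not along the pixel's ray), 0 where there is no reading.
- vision.camera_info(name): a dict with "mtx" (3x3 intrinsics, pixels), "R" (3x3) and "t" (3): a world point X has camera coordinates R X + t; the wrist camera has in their place "hand_eye" (4x4, takes a point from camera to tool coordinates, whose origin is the TCP and whose axes are the flange's). Camera axes: x right, y down, z forward; pixel columns grow to the right and rows downward; lengths in m; the calibration is good to about 2 mm. A picture is of the moment at which its call begins: read the wrist's pose just before it. camera_info takes no time and is no camera call.
A pose or a line that the arm cannot do raises ctrl.Unreachable and nothing moves.
- ticket.close_job(): hands the job in, once; it reports no verdict.
Trained networks look in the newest picture that a camera, given by its name, has taken for a name from the list of things; names that differ only in an ending like _2 or _b are one class to them, and where a whole thing is asked for, a point or a joint stands for the part that bears it (a point fixed in the world has none). Each returns a list of dicts, best first, with "p" (0 to 1); they miss things now and then, are a little off and sometimes report something else, mostly with a low value. They report only what shows in the picture. A call takes as long as a camera call.
- models.recognise(camera, target): "point" ([column, row] in pixels, amid what is visible of it).
- models.masks_of(camera, target): "mask" (384x512 bool, what is visible of it) and "point" ([column, row] in pixels, amid what is visible of it).
The state is a dict: "time": time; "qpos": joint angles; "qd": joint speeds; "tau": joint torques, N m; "tcp_pos": TCP position; "eef_rot": TCP orientation; "contact_force": force on the tool from outside, world axes, zero at the start; "wrist_torque": the same for the moment, N m; "width": finger opening in m.
Only numpy, scipy, OpenCV 4.12 (cv2) and the standard library are available. Lean on these libraries where they do the work, as an engineer would, in place of code of your own. Each camera call takes 0.05 s, during which the arm holds its last target. There are 200 camera calls.

### The job

Put the tall crate of pipe offcuts away: push it along the bench until it stands fully home in the timber bay, square between the two side cleats and against the back board. It is heavy and narrow, so push it only low down near its base, keeping it upright and sliding on the bench; do not tip, grasp or lift it, and leave the other things where they stand. When it is home, back the hand away.

Things in the scene. Friction and masses are not known exactly. Their poses are not given: they have to be found in the camera images.
- crate: Tall slatted timber crate, loose, pipe stubs standing out of its top. 90 x 90 mm in plan, 170 mm high, stubs to 223 mm. 1.4 to 2 kg, friction 0.5 to 0.7: slides if pushed below 60 mm, tips if pushed much higher; follows fingers pushing 25 deg slantwise. Origin: centre of underside, x and y square to its sides. Starts outside the bay's mouth, to the right, out of line and turned a little.
- bay: Timber bay fixed to the bench, open to the right, no floor: two side cleats 30 mm high, inner faces at y = +-55 mm, outer +-77 mm, x from -49 to +56 mm, and a back board 60 mm high with its face at x = +45 mm, 20 mm thick. Origin: on the bench, where the centre of the crate's underside stands when fully home. x points into the bay (roughly to the robot's left), y roughly to the robot.
- bay_mouth (a point): Middle of the bay's mouth, on the bench 86 mm in front of bay's origin (same axes). Here the flared ends of the cleats (30 mm high, 22 mm thick) begin, 158 mm apart inside, narrowing to 110 mm; their outer corners reach y = +-98 mm. Nothing of the bay lies farther out.
- tin: Bystander: paint tin with a paper label, 76 mm diameter, 90 mm high, standing beside the bay, on the robot's side. Origin: centre of its underside.
- jar: Bystander: glass jar with a steel lid, 60 mm diameter, 85 mm high, standing beside the bay, on its far side. Origin: centre of its underside.
- tape: Bystander: grey roll of tape lying flat behind the bay, to the left, 100 mm diameter, 45 mm high. Origin: centre of its underside.
- hammer: Bystander: hammer lying on the bench, 260 mm long, along its x (handle to -x). Origin: under its middle.
- screwdriver: Bystander: screwdriver lying on the bench, 200 mm long, along its x (handle to -x). Origin: under its middle.
- spray: Bystander: bare-metal bottle with a white cap, 56 mm diameter, 190 mm high, to the left. Origin: centre of its underside.
- carton: Bystander: small cardboard carton 90 x 120 x 60 mm high, to the right. Origin: centre of its underside.

How it is judged:
By the outcome, as a careful person would: the job done as asked, in the order asked, and still so for the second after the job is handed in, with the robot touching nothing.
It also fails if it takes over 51 s, if anything falls off the work surface, if the arm or the gripper's body presses on something with over 40 N, if the wrist force passes 120 N, or if a joint passes its speed limit or range.

## Working session

There is one attempt and no reset: what is moved stays moved. The work goes in short steps, each a Python script; the robot and the scene stay as the last script left them, time stands still between calls to the robot, and variables do not carry over. Pictures are saved under pics/ and viewed, about 8 in all and at most 12, crops included, and the job is handed in when it is done.

```bash
ls; mkdir -p pics; python3 - <<'E'
from station import ctrl,get_state,vision,models
import cv2,numpy as np
s=get_state();print({k:np.round(v,3) for k,v in s.items()}, ctrl.pinch_z)
ims=[]
for n in("top","side"):
    im,d=vision.grab_frame(n);ims.append(im)
    np.savez(f"{n}0.npz",im=im,d=d)
    c=vision.camera_info(n);print(n,c['mtx'].round(1).tolist(),(-c['R'].T@c['t']).round(3),c['R'].round(3).tolist())
    cv2.imwrite(f"pics/{n}0.png",cv2.resize(im,(800,600)))
E
```

```text
pics
{'time': np.float64(0.0), 'qpos': array([-1.074,  0.508, -0.238,  1.501,  0.126,  1.149, -0.155]), 'qd': array([-0.001, -0.   ,  0.   , -0.   , -0.001, -0.   , -0.001]), 'tau': array([-1.0000e-03, -6.2059e+01, -2.1870e+00, -2.4966e+01,  1.3000e-02,
        1.2000e-02,  0.0000e+00]), 'tcp_pos': array([0.239, 0.577, 0.23 ]), 'eef_rot': array([-0.   ,  0.195,  0.981, -0.001]), 'contact_force': array([-0.506, -0.057, -0.024]), 'wrist_torque': array([-0.005, -0.036,  0.085]), 'width': np.float64(0.086)} -0.0187
top [[414.2, 0.0, 256.5], [0.0, 414.2, 192.9], [0.0, 0.0, 1.0]] [0.374 0.084 1.196] [[0.023, -1.0, 0.019], [-0.99, -0.025, -0.14], [0.14, -0.015, -0.99]]
side [[480.1, 0.0, 248.2], [0.0, 480.1, 198.1], [0.0, 0.0, 1.0]] [ 0.178 -0.719  1.094] [[0.913, -0.407, 0.017], [-0.304, -0.709, -0.636], [0.271, 0.576, -0.771]]
```

View pics/top0.png

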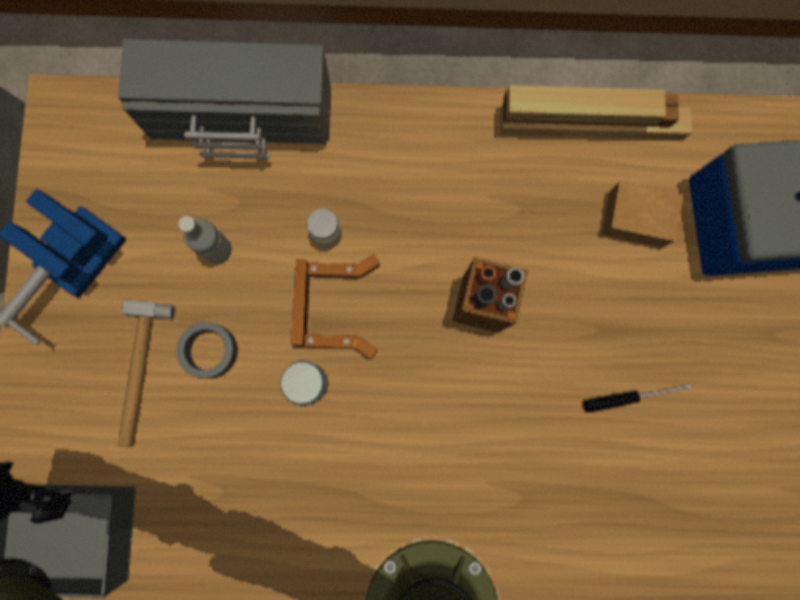

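View pics/side0.png

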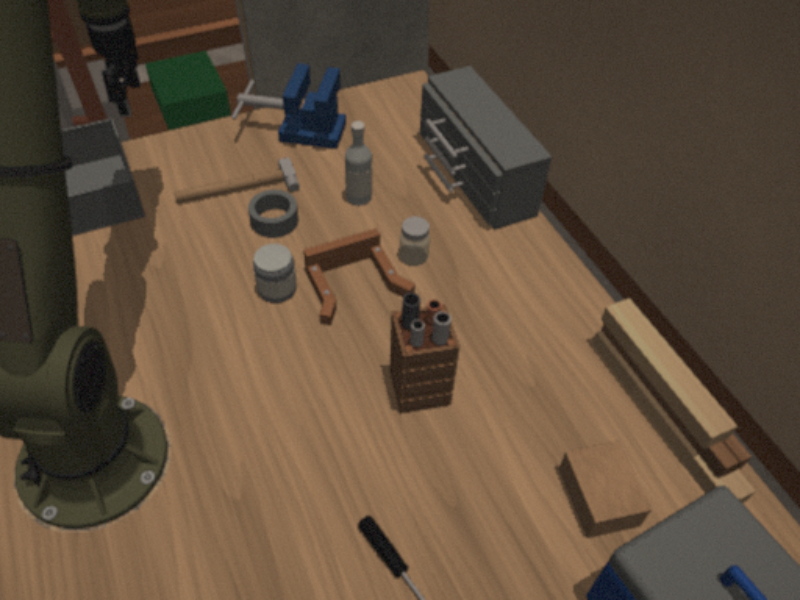

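The top view (800x600) shows the crate top at about (495,290) and the bay at (295–378, 255–358), opening to the right. The tin is at (303,383), the jar at (323,228), and the path between crate and bay is clear. The side view agrees. Next I'll fit the poses from depth.

```bash
cat > h.py <<'E'
from station import ctrl,get_state,vision,models
import cv2,numpy as np
from scipy.optimize import differential_evolution as DE
def cloud(n,im_d=None):
    im,d=vision.grab_frame(n) if im_d is None else im_d
    c=vision.camera_info(n);v,u=np.indices(d.shape)
    K=c['mtx'];P=np.stack([(u-K[0,2])/K[0,0]*d,(v-K[1,2])/K[1,1]*d,d],-1)
    W=(P-c['t'])@c['R'];W[d<=0]=np.nan
    return W.reshape(-1,3),im
def loc(W,p):
    c,s=np.cos(p[2]),np.sin(p[2]);d=W[:,:2]-p[:2]
    return np.stack([d@[c,s],d@[-s,c]],1)
def near(W,c,r): return W[np.hypot(*(W[:,:2]-c).T)<r]
def crate_fit(W,c,yaw0):
    """known 90 mm square: penalise soft outside distance + absence inside"""
    Q=near(W,c,.13);top=(Q[:,2]>.152)&(Q[:,2]<.235);low=(Q[:,2]<.15)
    def f(p):
        a=np.abs(loc(Q,p)).max(1)-.045
        ins=1/(1+np.exp(np.clip(a/.0015,-50,50)))
        return (top*(1-ins)).sum()+(low*ins).sum()   # low points (bench, sides) must be outside
    r=DE(f,[(c[0]-.06,c[0]+.06),(c[1]-.06,c[1]+.06),(yaw0-.7,yaw0+.7)],seed=1,popsize=20,tol=1e-6)
    return r.x,r.fun,top.sum()
def bay_fit(W,c,yaw0):
    Q=near(W,c,.17);z=Q[:,2]
    k=z<.08;Q=Q[k];z=z[k]
    sg=lambda a:1/(1+np.exp(-np.clip(a/.0015,-50,50)))
    def f(p):
        l=loc(Q,p);x,y=l[:,0],np.abs(l[:,1])
        bd=sg(x-.045)*sg(.065-x)*sg(.077-y)
        # inner face y=.055 to x=-.049 then flares to .079 at -.086
        fl=np.clip((-.049-x)/.037,0,1)
        yi=.055+.024*fl;yo=.077+.021*fl
        cl=sg(x+.086)*sg(.045-x)*sg(y-yi)*sg(yo-y)
        h=np.maximum(.06*bd,.03*cl)
        return np.minimum(np.abs(z-h),.03).sum()
    r=DE(f,[(c[0]-.06,c[0]+.06),(c[1]-.06,c[1]+.06),(yaw0-.3,yaw0+.3)],seed=1,popsize=25,tol=1e-6)
    return r.x,r.fun,len(Q)
def blob(W,c,r,zlo,zhi):
    Q=near(W,c,r);Q=Q[(Q[:,2]>zlo)&(Q[:,2]<zhi)];return Q.mean(0),len(Q)
E
python3 - <<'E'
from h import *
L={n:np.load(n+"0.npz") for n in("top","side")}
W={n:cloud(n,(L[n]['im'],L[n]['d']))[0] for n in L}
def px(n,c,r): return W[n].reshape(384,512,3)[int(r*.64),int(c*.64)].round(3)
print('crate top',px('top',500,298),px('side',425,325),'bench',px('top',430,330),'board',px('top',300,300),px('top',340,270),'tin',px('top',303,383),'jar',px('top',323,225),'tape',px('top',180,350),'carton',px('top',645,210),px('top',595,405))
for n in W:
    V=W[n];V=V[np.isfinite(V[:,0])]
    c=px('top',500,298)[:2]
    print(n,'crate',*crate_fit(V,c,1.57))
    b=px('top',300,300)[:2]-[0,.055]
    print(n,'bay',*bay_fit(V,b,1.57))
E
```

```text
crate top [ 0.532 -0.094  0.158] [ 0.547 -0.074  0.161] bench [0.491 0.01  0.002] board [0.533 0.244 0.061] [0.598 0.181 0.023] tin [0.387 0.231 0.089] jar [0.664 0.209 0.083] tape [0.44  0.455 0.044] carton [ 0.715 -0.372  0.062] [ 0.361 -0.287  0.022]
top crate [ 0.54711108 -0.08658621  1.35515437] 185.3604677128729 1294
top bay [0.53275033 0.19293401 1.56369336] 33.68646330461176 10004
side crate [ 0.54635361 -0.07924617  1.34134828] 336.33925441516186 1355
side bay [0.52940102 0.18902102 1.56064289] 43.77394782951997 6660
```

```bash
cat >> h.py <<'E'
from scipy.spatial.transform import Rotation as R
def quat(sig,th,yaw=np.pi/2):
    """tool z leans th from down toward heading yaw; jaws across heading"""
    f=np.array([np.cos(yaw),np.sin(yaw),0]);z=np.sin(th)*f-np.cos(th)*np.array([0,0,1.])
    y=sig*np.array([f[1],-f[0],0]);x=np.cross(y,z)
    q=R.from_matrix(np.stack([x,y,z],1)).as_quat();return q[[3,0,1,2]]
E
python3 - <<'E'
from h import *
print(np.array(vision.camera_info("wrist")["hand_eye"]).round(3))
for sig in(1,-1):
  for th in(.6,.8,.95):
    for p in([.55,-.2,.35],[.55,-.2,.025],[.55,0,.025],[.53,.145,.025]):
        q=ctrl.ik(p,quat(sig,th)); print(sig,th,p,None if q is None else np.round(q,2))
E
```

```text
[[ 0.001 -0.95  -0.313  0.08 ]
 [ 1.     0.     0.001 -0.001]
 [-0.001 -0.313  0.95  -0.143]
 [ 0.     0.     0.     1.   ]]
1 0.6 [0.55, -0.2, 0.35] [ 0.21  0.67  0.82  1.24 -0.82  1.92  0.94]
1 0.6 [0.55, -0.2, 0.025] [ 0.61  0.87 -0.03  1.59 -0.53  1.11  0.93]
1 0.6 [0.55, 0, 0.025] [ 0.45  0.78 -0.22  1.87 -0.61  0.78  0.78]
1 0.6 [0.53, 0.145, 0.025] [ 0.32  0.76 -0.4   2.01 -0.69  0.53  0.64]
1 0.8 [0.55, -0.2, 0.35] [ 0.49  0.67  0.36  1.21 -0.76  1.9   0.81]
1 0.8 [0.55, -0.2, 0.025] [ 0.72  0.97 -0.11  1.5  -0.56  1.26  0.97]
1 0.8 [0.55, 0, 0.025] [ 0.59  0.88 -0.32  1.82 -0.66  0.89  0.88]
1 0.8 [0.53, 0.145, 0.025] [ 0.5   0.87 -0.53  2.   -0.77  0.59  0.81]
1 0.95 [0.55, -0.2, 0.35] [ 0.62  0.72  0.16  1.19 -0.78  1.93  0.77]
1 0.95 [0.55, -0.2, 0.025] [ 0.78  1.05 -0.15  1.42 -0.58  1.38  0.98]
1 0.95 [0.55, 0, 0.025] [ 0.68  0.97 -0.4   1.78 -0.66  0.97  0.92]
1 0.95 [0.53, 0.145, 0.025] [ 0.55  0.95 -0.52  1.98 -0.87  0.7   0.99]
-1 0.6 [0.55, -0.2, 0.35] [ 0.23  0.66  0.75  1.24 -0.79  1.89 -2.22]
-1 0.6 [0.55, -0.2, 0.025] [ 0.07  1.2   1.15  1.6  -1.21  1.77 -1.63]
-1 0.6 [0.55, 0, 0.025] [-0.28  1.13  1.15  1.88 -1.32  1.66 -1.7 ]
-1 0.6 [0.53, 0.145, 0.025] [ 0.73  1.06 -1.2   2.01  0.7   0.57  2.42]
-1 0.8 [0.55, -0.2, 0.35] [ 0.49  0.67  0.36  1.21 -0.76  1.9  -2.33]
-1 0.8 [0.55, -0.2, 0.025] [ 0.22  1.19  0.95  1.5  -1.16  1.83 -1.67]
-1 0.8 [0.55, 0, 0.025] [-0.18  1.24  1.15  1.83 -1.36  1.89 -1.62]
-1 0.8 [0.53, 0.145, 0.025] [-0.37  1.08  0.95  2.01 -1.43  1.63 -1.72]
-1 0.95 [0.55, -0.2, 0.35] [ 0.62  0.72  0.16  1.19 -0.78  1.93 -2.38]
-1 0.95 [0.55, -0.2, 0.025] [ 0.34  1.19  0.75  1.43 -1.1   1.84 -1.72]
-1 0.95 [0.55, 0, 0.025] [-0.05  1.2   0.95  1.79 -1.32  1.87 -1.62]
-1 0.95 [0.53, 0.145, 0.025] [-0.22  1.07  0.75  1.99 -1.41  1.62 -1.67]
```

```bash
cat >> h.py <<'E'
BAY=np.array([.531,.191,1.562])
def look(c,tag=None):
    for n in("top","side"):
        W,im=cloud(n);W=W[np.isfinite(W[:,0])]
        try: x,f,k=crate_fit(W,np.array(c),1.5);l=loc(x[None],BAY)[0];print(n,'crate',x.round(4),'f/n %.2f'%(f/k),k,'| in bay',l.round(4),round(x[2]-BAY[2],3))
        except Exception as e: print(n,e)
        if tag: cv2.imwrite(f"pics/{n}_{tag}.png",cv2.resize(im,(800,600)))
def st():
    s=get_state();print('t %.2f'%s['time'],s['tcp_pos'].round(4),'F',s['contact_force'].round(1),'w %.3f'%s['width'])
E
python3 - <<'E'
from h import *
q=quat(1,.8,BAY[2])
ctrl.movel([.239,.577,.36],max_speed=.3);ctrl.close_gripper();st()
ctrl.movep([.562,-.2,.32],q);st()
ctrl.movel([.562,-.2,.025],max_speed=.2);st()
ctrl.movel([.562,-.145,.025],max_speed=.08);st()
look([.547,-.082],"a")
ctrl.movel([.562,-.124,.025],max_speed=.04);st()
look([.547,-.07],"b")
E
```

```text
t 1.44 [0.239 0.577 0.36 ] F [-0.2  0.4  0.8] w -0.000
t 4.44 [ 0.5625 -0.1988  0.3202] F [ 0.2 -0.5 -0.5] w -0.000
t 6.07 [ 0.5624 -0.2004  0.0261] F [ 1.2  0.2 -0.7] w 0.000
t 6.90 [ 0.562  -0.1454  0.025 ] F [-1.  -0.6 -0.2] w -0.000
top crate [ 0.5472 -0.0866  1.356 ] f/n 0.14 1294 | in bay [-0.2774 -0.0186] -0.206
side crate [ 0.5465 -0.0783  1.366 ] f/n 0.31 918 | in bay [-0.2691 -0.0179] -0.196
t 7.67 [ 0.5626 -0.1251  0.0249] F [ 1.9 -5.2  0. ] w -0.000
top crate [ 0.5434 -0.0732  1.4539] f/n 0.14 1300 | in bay [-0.264  -0.0147] -0.108
side crate [ 0.5424 -0.0646  1.4611] f/n 0.30 1005 | in bay [-0.2555 -0.0136] -0.101
```

```bash
python3 - <<'E'
from h import *
ctrl.movel([.561,-.104,.025],max_speed=.04);st()
look([.543,-.05],"c")
E
```

```text
t 8.43 [ 0.5613 -0.1045  0.0249] F [ 2.7 -4.2 -1.5] w -0.000
top crate [ 0.5367 -0.0559  1.568 ] f/n 0.13 1293 | in bay [-0.2469 -0.0078] 0.006
side crate [ 0.5354 -0.0476  1.5769] f/n 0.29 1092 | in bay [-0.2386 -0.0065] 0.015
```

View pics/side_c.png

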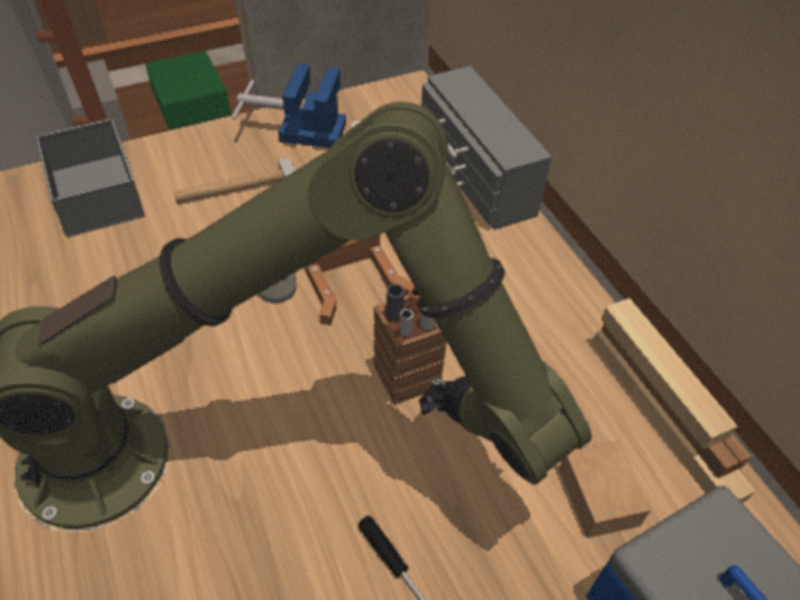

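```bash
cat >> h.py <<'E'
def bw(s,l,z=.025):
    c,n=np.cos(BAY[2]),np.sin(BAY[2]);return [BAY[0]+c*s-n*l,BAY[1]+n*s+c*l,z]
def go(s,l,v=.06,z=.025): ctrl.movel(bw(s,l,z),max_speed=v)
E
python3 - <<'E'
from h import *
s=get_state();print(loc(s['tcp_pos'][None],BAY))
go(-.315,-.03,.1);go(-.315,-.0085,.1);go(-.298,-.0085,.06);go(-.22,-.0045,.06);st()
look(bw(-.167,0)[:2],"d")
E
```

```text
[[-0.29516324 -0.03288524]]
t 11.13 [ 0.5342 -0.0315  0.0248] F [ 0.1 -6.5  2.1] w -0.000
top crate [0.533  0.0185 1.596 ] f/n 0.11 1301 | in bay [-0.1724 -0.0035] 0.034
side crate [0.5316 0.0264 1.6175] f/n 0.30 879 | in bay [-0.1645 -0.002 ] 0.055
```

```bash
python3 - <<'E'
from h import *
go(-.232,-.0045,.1);go(-.232,.007,.1);go(-.218,.007);go(-.175,.008,.06);st()
look(bw(-.122,0)[:2],"e")
E
```

```text
t 13.02 [0.5218 0.015  0.0249] F [ 0.4 -6.2  2.2] w 0.000
top crate [0.5364 0.066  1.5118] f/n 0.10 1285 | in bay [-0.1249 -0.0065] -0.05
side crate [0.5355 0.0726 1.5312] f/n 0.32 672 | in bay [-0.1183 -0.0056] -0.031
```

```bash
python3 - <<'E'
from h import *
go(-.185,.007,.1);go(-.185,-.012,.1);go(-.172,-.012);go(-.147,-.010,.06);st()
look(bw(-.094,0)[:2],"f")
E
```

```text
t 14.64 [0.5399 0.0436 0.025 ] F [ 1.6 -2.5 -0.2] w -0.000
top crate [0.5321 0.0956 1.5936] f/n 0.10 1287 | in bay [-0.0954 -0.002 ] 0.032
side crate [0.5312 0.1014 1.6   ] f/n 0.29 905 | in bay [-0.0896 -0.001 ] 0.038
```

```bash
python3 - <<'E'
from h import *
go(-.157,-.010,.1);go(-.157,.003,.1);go(-.145,.003);go(-.125,.003,.05);st()
look(bw(-.075,0)[:2])
E
```

```text
t 16.18 [0.5274 0.0653 0.025 ] F [ 1.8 -5.1  0.9] w 0.000
top crate [0.5332 0.1176 1.5736] f/n 0.10 1293 | in bay [-0.0734 -0.0029] 0.012
side crate [0.5321 0.124  1.5936] f/n 0.31 764 | in bay [-0.067  -0.0017] 0.032
```

Nearly square and inside the throat, so I'll continue straight and watch the force near the board.

```bash
python3 - <<'E'
from h import *
go(-.100,.001,.05);st()
look(bw(-.047,0)[:2])
go(-.075,-.001,.05);st()
look(bw(-.022,0)[:2],"g")
E
```

```text
t 16.93 [0.5291 0.0909 0.025 ] F [ 0.7 -3.7  0.3] w -0.000
top crate [0.5349 0.144  1.572 ] f/n 0.11 1295 | in bay [-0.0469 -0.0043] 0.01
side crate [0.5339 0.1498 1.5981] f/n 0.31 734 | in bay [-0.0412 -0.0033] 0.036
t 17.68 [0.5313 0.116  0.025 ] F [-0.1 -4.3 -0.2] w 0.000
top crate [0.5368 0.1698 1.574 ] f/n 0.12 1301 | in bay [-0.0212 -0.006 ] 0.012
side crate [0.5361 0.1746 1.6018] f/n 0.31 698 | in bay [-0.0164 -0.0052] 0.04
```

```bash
python3 - <<'E'
from h import *
s=-.065
go(s,-.003,.05)
while s<-.04:
    s+=.002;go(s,-.004,.04);F=get_state()['contact_force']
    print(round(s,3),F.round(1))
    if F[1]<-22: break
st();look(bw(-.0,0)[:2],"h")
E
```

```text
-0.063 [-0.1 -5.1  0.5]
-0.061 [-0.3 -6.9  0.1]
-0.059 [-1.  -6.1  0.8]
-0.057 [ 0.7 -7.3  0.6]
-0.055 [ 0.1 -6.6  0.6]
-0.053 [ 0.9 -6.2  1. ]
-0.051 [ 0.3 -7.3  0.7]
-0.049 [ -1.8 -11.8   5.4]
-0.047 [ -3.1 -18.5   8.2]
-0.045 [ -6.8 -25.   12.6]
t 20.62 [0.535  0.1397 0.0245] F [ -6.8 -25.   12.6] w 0.000
top crate [0.5395 0.1939 1.6046] f/n 0.12 1291 | in bay [ 0.0029 -0.0084] 0.043
side crate [0.5384 0.1983 1.6166] f/n 0.31 665 | in bay [ 0.0073 -0.0074] 0.055
```

View pics/top_h.png

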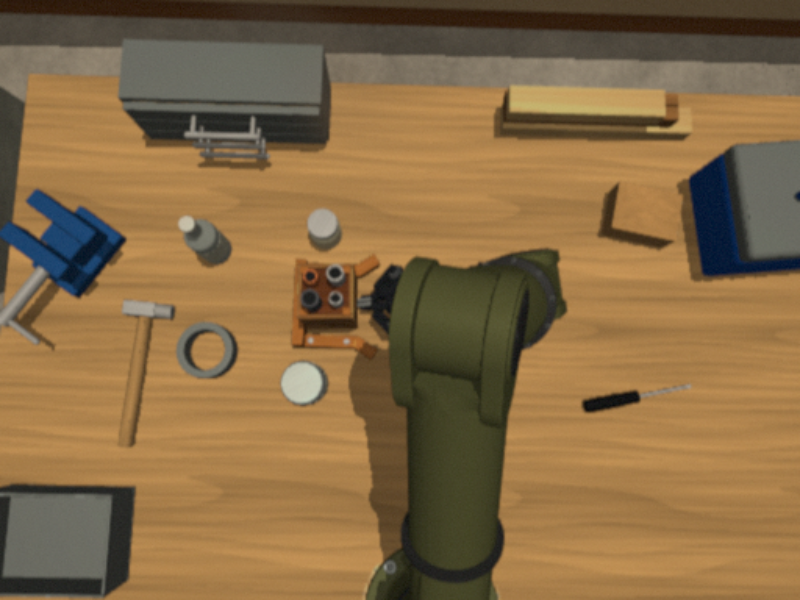

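```bash
python3 - <<'E'
from h import *
go(-.065,-.004,.1);go(-.065,.018,.1);s=-.055;go(s,.018,.05)
while s<-.04:
    s+=.002;go(s,.018,.04);F=get_state()['contact_force']
    print(round(s,3),F.round(1))
    if F[1]<-24: break
st();go(-.065,.018,.06);look(bw(-.0,0)[:2],"i")
E
```

```text
-0.053 [ 0.3 -0.3  0.1]
-0.051 [-1.1 -4.7  2. ]
-0.049 [ -3.6 -11.3   5.4]
-0.047 [ -5.5 -15.2   7.5]
-0.045 [ -7.9 -19.5   9.6]
-0.043 [-10.5 -25.3  13.4]
t 23.29 [0.5122 0.1413 0.0239] F [-10.5 -25.3  13.4] w -0.000
top crate [0.5396 0.1952 1.5714] f/n 0.13 1302 | in bay [ 0.0043 -0.0086] 0.009
side crate [0.5388 0.1997 1.5829] f/n 0.39 466 | in bay [ 0.0088 -0.0078] 0.021
```

```bash
python3 - <<'E'
from h import *
go(-.24,.01,.12);go(-.30,.01,.15,.12);st()
look(bw(0,0)[:2],"j")
W,im=cloud("top");W=W[np.isfinite(W[:,0])]
Q=near(W,BAY[:2],.13);b=loc(Q,[.5327,.1929,1.5637])
m=(Q[:,2]>.152)&(Q[:,2]<.19)
print('crate top extents in bay',np.percentile(b[m],[1,50,99],axis=0).round(4).tolist(),'top z',np.percentile(Q[m,2],[10,50]))
c=cv2.imread("pics/top_j.png")[225:375,250:450];s=cv2.imread("pics/side_j.png")[200:440,230:480]
cv2.imwrite("pics/j.png",np.hstack([cv2.resize(c,(480,360)),cv2.resize(s,(320,360))]))
o=np.load("top0.npz")['im'];d=cv2.absdiff(o,im).max(2)>40
for n,p in dict(tin=(303,383),jar=(323,225),tape=(207,350),hammer=(138,370),driver=(635,398),spray=(203,240),carton=(645,212)).items():
    x,y=int(p[0]*.64),int(p[1]*.64);print(n,d[y-18:y+18,x-18:x+18].mean().round(3))
E
```

```text
t 26.42 [ 0.5181 -0.1081  0.1195] F [0.2 0.1 0. ] w -0.000
top crate [0.5396 0.1951 1.5684] f/n 0.13 1301 | in bay [ 0.0042 -0.0085] 0.006
side crate [0.5388 0.2007 1.5973] f/n 0.40 477 | in bay [ 0.0097 -0.0077] 0.035
crate top extents in bay [[-0.0452, -0.0475], [-0.0015, -0.0029], [0.0437, 0.0416]] top z [0.15869832 0.16516742]
tin 0.0
jar 0.0
tape 0.0
hammer 0.0
driver 0.939
spray 0.0
carton 0.0
```

View pics/j.png

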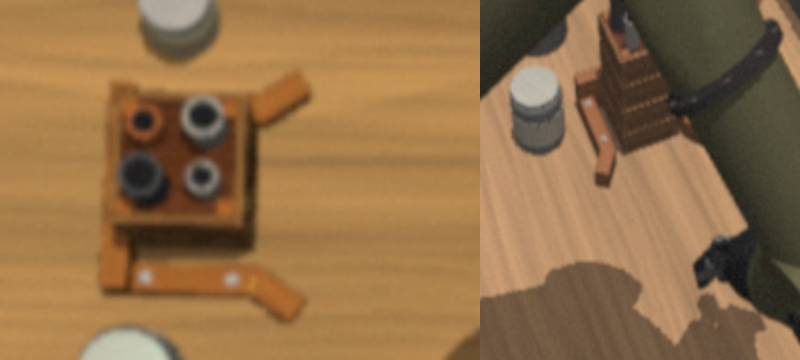

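```bash
python3 - <<'E'
from h import *
q=get_state()['qpos'];
ctrl.movel([.50,-.12,.27],max_speed=.2);ctrl.movep([.45,-.12,.42],quat(1,.5,BAY[2]));st()
look(bw(0,0)[:2],"k")
W,im=cloud("top");W=W[np.isfinite(W[:,0])]
Q=near(W,[.5396,.195],.06);Q=Q[(Q[:,2]>.15)&(Q[:,2]<.178)]
A=np.c_[Q[:,:2]-Q[:,:2].mean(0),np.ones(len(Q))];print('top plane slopes',np.linalg.lstsq(A,Q[:,2],rcond=None)[0].round(3))
a=cv2.imread("pics/top_k.png");b=cv2.imread("pics/side_k.png")
cv2.imwrite("pics/k.png",np.hstack([cv2.resize(a,(400,300)),cv2.resize(b,(400,300))]))
E
```

```text
t 28.17 [ 0.45   -0.1193  0.4195] F [-0.1  0.1 -0.5] w -0.000
top crate [0.5396 0.1952 1.5686] f/n 0.13 1300 | in bay [ 0.0042 -0.0086] 0.007
side crate [0.5385 0.1992 1.5728] f/n 0.19 728 | in bay [ 0.0083 -0.0074] 0.011
top plane slopes [0.006 0.013 0.164]
```

View pics/k.png

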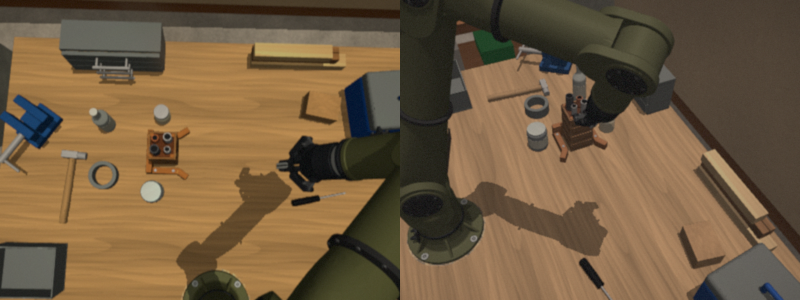

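The picture shows the crate upright in the bay, at about (162,148) in the left half, and the hand well clear. The screwdriver at (318,199) hasn't moved; the earlier difference there was only the arm covering it.

```bash
python3 -c "
from station import ticket,get_state
print(ticket.close_job(),get_state()['time'])"
```

```text
the job is handed in; nothing more can be done
the job is handed in; nothing more can be done
```

The crate is home in the timber bay, upright and nearly square, and I've handed the job in. At the last check before that, the clock read about 28 s of the 51 s allowed. I pushed it with shut, tilted fingers about 30 mm above the bench, in short pushes checked by camera. A last push on the robot's side squared it against the back board, and then I backed the hand away.

**Last checks**
- **Squareness:** the crate's yaw relative to the bay is about 0.4° in the top view and 0.6° in the side view. Its top is level within about 1°.
- **Fully home:** the force climbed to about 25 N in two places across the rear face, at nearly the same depth, so it bears on the back board. The camera fits put it 4–8 mm past the home point. That can't be physically true, so I put it down to error in the bay and side-camera fits.
- **Sideways position:** it sits off-centre towards the far cleat. The fits say 7–9 mm and the top-face outline about 3 mm; the free play is 10 mm each side.
- **Other things:** six bystanders showed no change in the top view. The screwdriver failed that check because the arm covered it; a later picture shows it where it was.

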